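# Load a blank on the vacuum pod and pull the vacuum on

### The job

Set up the next blank for engraving: the aluminium blanks lie too snugly in their tray to be taken by the edges, so press on the top one, lightly because the stack rests on a spring, and draw it out flat over the tray's open front by about a third of its length, where it can be pinched. Lay it, without dropping it, on the oblong vacuum pod so that it lies flat and covers the rubber seal all round, and let go. Only then pull the push-pull knob on the sloped valve console out until it snaps over and stays out by itself, and let go of it, leaving the other blanks in the tray and the loose things around where they are.

Things in the scene. Friction and masses are not known exactly. Their poses are not given: they have to be found in the camera images.
- tray: Fixed dark steel stock tray, 129 mm long (x) by 71 mm wide (y), flanges 107 mm wide at the foot. Origin on the work surface under its centre, z up. Its -x end is the open front, roughly towards the robot, with free space before it. Side and back walls rise to 56 mm, the sides 2.5 mm off the blanks. Its three blanks lie on a sprung plate 45 mm high, held up with about 12 N.
- tray_lip (a point): Middle of the top of the tray's front plate, on its outer face, 51.5 mm above the work surface, 64.5 mm from the tray's origin along its -x; axes as the tray's. It holds back the two lower blanks; the top one slides out over it with 1.5 mm to spare. Pressed with over about 12 N the stack sinks (2 mm per N); above 14 N the top blank is caught behind it too.
- blank_top: Top aluminium blank, loose, 120 (its x) by 60 (y) by 4 mm, about 80 g. Origin at the centre of its underside, z up. It starts along the tray, its upper face 57 mm above the work surface. Pressed with 4 to 10 N and drawn along the tray's -x it slides on the blank below, which is smoother than a finger. It can overhang the tray's front by 50 mm without tipping.
- blank_mid: The second blank, the same size, under the top one; it stays in the tray.
- blank_low: The third blank, the same size, at the bottom; it stays in the tray.
- pod_top (a point): Centre of the flat top of the fixed oblong vacuum pod, 60 mm above the work surface; x along the pod, y across, z up. Its black body is 100 (x) by 40 mm (y), on a 12 mm high foot of 124 by 66 mm. The blank lies lengthwise on it and reaches 10 mm past the body all round, so fingers holding its long edges pass down beside the body.
- seal_0 (a point): Outer corner of the black rubber seal (a rectangle 96 by 36 mm) on the pod's top, -48 mm along the pod's x and -18 mm along its y from the centre. All four corners must lie under the blank.
- seal_1 (a point): Outer corner of the black rubber seal (a rectangle 96 by 36 mm) on the pod's top, -48 mm along the pod's x and 18 mm along its y from the centre. All four corners must lie under the blank.
- seal_2 (a point): Outer corner of the black rubber seal (a rectangle 96 by 36 mm) on the pod's top, 48 mm along the pod's x and 18 mm along its y from the centre. All four corners must lie under the blank.
- seal_3 (a point): Outer corner of the black rubber seal (a rectangle 96 by 36 mm) on the pod's top, 48 mm along the pod's x and -18 mm along its y from the centre. All four corners must lie under the blank.
- console: Fixed grey valve console, 130 mm deep (x), 190 mm wide (y). Origin on the work surface under its centre, z up. Its sloping face looks up and to its -x (turned sideways, roughly to world +y), normal 38 degrees from vertical, front edge 30 mm high, centre 81, back edge 132. The black valve knob sits 40 mm to -y of the face's centre; 52 mm to +y a round gauge, 52 mm across, 13 mm proud.
- guard_edge (a point): Middle of the front lower edge of the console's clear chip guard, 219 mm above the work surface, 19 mm from the console's origin along its -x; axes as the console's. From here the guard, level, 4 mm thick and 190 mm wide, runs back over the console. It bars a hand coming straight down on the knob: come tilted, along the knob's axis.
- knob_head (a point): Centre of the valve knob's head, a black disc 34 mm across, 14 mm thick, on a 12 mm stem. z is the axis along which it is pulled, outward, square to the sloping face; y is the console's y. It moves with the knob; pushed in, it is 26 mm out from the face, with 19 mm of stem free under the head. 25 mm or more of room for fingers on both y sides.
- vac_knob (a joint): How far the valve knob is pulled out along its axis, m: 0 in (off), 0.012 out against its stop (on). An over-centre spring holds it at either end with about 9 N: it takes 9 N to start, the resistance falls to nothing at 0.006, beyond which the knob is drawn on outward to its stop; let go before 0.006 it snaps back in.
- round_pod: Loose bystander: a round black spare pod, 72 mm across, 45 mm high. Origin at the centre of its underside. Leave it.
- collet_nut: Loose bystander: a round steel collet nut, 42 mm across, 22 mm high. Origin at the centre of its underside. Leave it.
- spanner: Loose bystander: a steel open-ended spanner lying flat along its x. Leave it.
Mind the look-alikes: they are no part of the job. What is shaped like the blank_top but blue or green is not meant.

How it is judged:
By the outcome, as a careful person would: the job done as asked, in the order asked, and still so for the second after the job is handed in, with the robot touching nothing.
It also fails if it takes over 72 s, if anything falls off the work surface, if the arm or the gripper's body presses on something with over 40 N, if the wrist force passes 120 N, or if a joint passes its speed limit or range.

### The arm

A 6-joint arm with a two-finger parallel gripper is mounted at the origin on the work surface. World frame = base frame: x ahead of the robot, y to its left, z up, the work surface at z = 0. Lengths are in m, angles in rad, forces in N, time in s.
With the tool pointing down it reaches from about 0.3 to 0.875 m from the base axis. Payload 6.4 kg.
Tool frame: the origin (TCP) lies between the finger pads; the fingertips stand 19 mm ahead of it and the grasp point (between the pads) is the TCP (ctrl.tips_ahead is the z of the fingertips in the tool frame, in m); z points along the fingers, y is the line along which they close (so a half turn about z gives the same grasp; the last joint's range is limited). The gripper opens to 85 mm and grips with 20 to 120 N. Pads are 22 mm wide; open, the fingers measure 114 mm over their backs; the gripper's body (76 mm by 85 mm) begins 54 mm behind the grasp point. The pads swing forward as they close: fully open they stand 13 mm farther back than shut.
Start: joints at [-1.35, 0.181, 1.607, -0, 1.354, -0.206], TCP at [0.238, -0.523, 0.25] pointing down, gripper open.
Joint ranges: [-2.99, 2.99], [-0.89, 2.07], [0.3, 2.58], [-1.14, 4.28], [0, 2.63], [-3.12, 3.12]. Speed limits (rad/s): [2.57, 2.57, 3.01, 3.14, 3.14, 3.14].

### API

Orientations are given as a unit quaternion [w, x, y, z].
In Python, from bench import readout, vision, ctrl gives the robot as it stands.
- The arm moves only by the tool play_rows, never from a script. Its arguments are lists of equal length, an entry for each row: "xyz": the shift along the tool's x, y, z in mm, a list of three; "rot": the turn, a rotation vector about the tool's x, y, z in rad, a list of three; "grip": the opening, from 0 (shut) to 1 (fully open). In form: {"xyz": [[x, y, z], ...], "rot": [[rx, ry, rz], ...], "grip": [grip, ...]}. A call has exactly 10 rows; each row is the pose to reach, as a shift and turn from the pose commanded when the call began, along the tool's axes at that moment; what a row does not reach only later rows make up. A row lasts 1/8 s, in which the tool goes at most 62.5 mm and 10.7 degrees, less where a joint would pass 70% of its speed; a pose out of reach is approached as far as the arm can. A call with a gripper value outside its range is refused whole. The fingers move at their own pace and stop on an object; the grip force is fixed at half the most. Time passes only in rows, so rows that repeat a pose let the fingers close, or fill a call up. It gives the time, the measured TCP pose, the force, the opening and the grip force at its end, in the units of the state.
- readout.get_obs(): the state, without advancing time (a new reading comes with each control period).
- vision.camera(name): name is "scene" or "top" or "wrist"; returns a dict with "color" (480x640x3 uint8, red, green, blue), "depth" (480x640 float32, m along the optical axis (not along the pixel's ray), 0 where there is no reading), "camera_matrix" (3x3 intrinsics, pixels), "extrinsics" (4x4, takes a point from camera to world coordinates); the wrist camera has in their place "hand_eye" (4x4, takes a point from camera to tool coordinates, whose origin is the TCP and whose axes are the flange's). Camera axes: x right, y down, z forward; pixel columns grow to the right and rows downward; lengths in m; the calibration is good to about 2 mm. A picture is of the moment at which its call begins: read the wrist's pose just before it.
- ctrl.hand_in(): hands the job in; it is judged then, once.
The state is a dict: "time_s": time; "q": joint angles; "dq": joint speeds; "joint_efforts": joint torques, N m; "eef_pos": TCP position; "eef_rot": TCP orientation; "wrist_force": force on the tool from outside, world axes, zero at the start; "torque": the same for the moment, N m; "opening": opening from 0.0 (shut) to 1.0 (fully open); "grasp_force": force on a finger pad.
Only numpy, scipy, OpenCV 4.12 (cv2) and the standard library are available. Lean on these libraries where they do the work, as an engineer would, in place of code of your own. Each camera call takes 0.05 s, during which the arm holds its last target. There are 200 camera calls.

## Working session

There is one attempt and no reset: what is moved stays moved. The work goes in short steps, Python scripts to look and compute and a tool call to move; the robot and the scene stay as the last step left them, time stands still between calls to the robot, and variables do not carry over. Pictures are saved under pics/ and viewed, at most 10 in all, crops included, and the job is handed in when it is done.

Besides the shell and the picture viewer there is one more tool, called after "Request:" by a JSON object that holds its "name" and its "arguments", one argument or row to a line. play_rows: Moves the arm, as the interface text tells. Its arguments: {"type":"object","properties":{"xyz":{"type":"array","items":{"type":"array","items":{"type":"number"}}},"rot":{"type":"array","items":{"type":"array","items":{"type":"number"}}},"grip":{"type":"array","items":{"type":"number"}}},"required":["xyz","rot","grip"]}

```bash
mkdir -p pics; ls; python3 - <<'E'
from bench import readout, vision, ctrl
import cv2,numpy as np
print(readout.get_obs(), ctrl.tips_ahead)
for n in ("scene","top"):
    c=vision.camera(n); cv2.imwrite(f"pics/{n}0.png",c["color"][:,:,::-1]); np.savez(f"{n}0.npz",**c)
    print(n,c["camera_matrix"].round(1).tolist(),c["extrinsics"].round(3).tolist())
E
```

```text
pics
{'time_s': 0.0, 'q': array([-1.35030911e+00,  1.81546816e-01,  1.60802085e+00, -2.73189547e-05,
        1.35379283e+00, -2.06300458e-01]), 'dq': array([ 1.77424125e-04,  1.45493240e-04,  2.70000171e-04, -5.16077634e-04,
        5.92449761e-04, -1.15837728e-05]), 'joint_efforts': array([ 5.21322672e-04, -4.44859815e+01, -3.51333976e+01, -9.12826295e-05,
        9.06020781e-03,  1.39788887e-05]), 'eef_pos': array([ 0.23791125, -0.52289441,  0.24937467]), 'eef_rot': array([-8.83805372e-04,  9.77316797e-01,  2.11780776e-01, -1.96061265e-05]), 'wrist_force': array([ 0.47656658,  0.09542078, -0.20311191]), 'torque': array([ 0.01242644, -0.015646  ,  0.03483319]), 'grasp_force': 0.0, 'opening': 0.9966554492762579} 0.019
scene [[594.2, 0.0, 323.0], [0.0, 594.2, 233.0], [0.0, 0.0, 1.0]] [[0.709, 0.617, -0.341, 0.997], [0.705, -0.611, 0.361, -0.341], [0.014, -0.496, -0.868, 1.201], [0.0, 0.0, 0.0, 1.0]]
top [[615.5, 0.0, 310.5], [0.0, 615.5, 233.3], [0.0, 0.0, 1.0]] [[-0.024, -0.993, 0.114, 0.405], [-1.0, 0.025, 0.01, 0.097], [-0.013, -0.114, -0.993, 1.593], [0.0, 0.0, 0.0, 1.0]]
```

View pics/scene0.png

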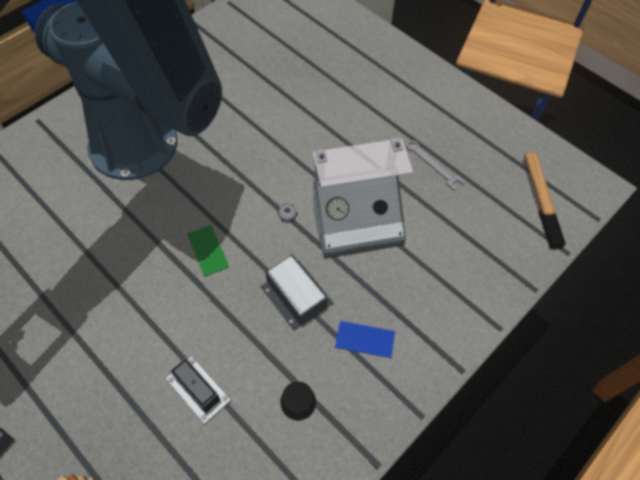

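View pics/top0.png

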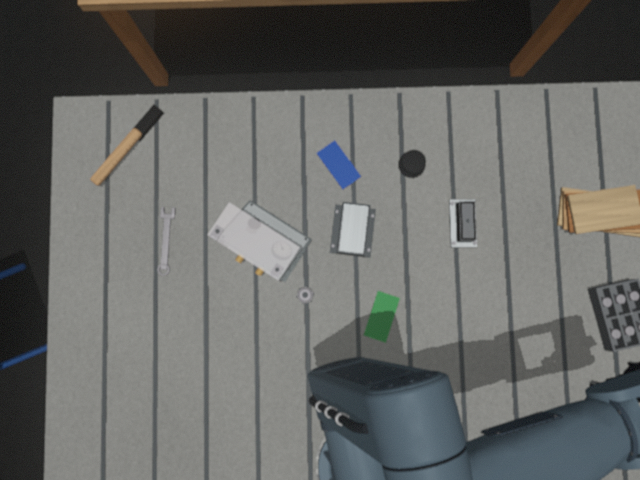

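Tray: scene (297,285), top (353,229). Pod: scene (197,387), top (464,222). Console: scene (360,200), top (258,240). The green plate, scene (207,250), and blue plate, scene (365,339), are look-alikes lying on the table. The aluminium top blank is the grey one in the tray, and I'll confirm that in an enlarged crop.

```bash
python3 - <<'E'
import cv2,numpy as np
s=cv2.imread("pics/scene0.png");t=cv2.imread("pics/top0.png")
def crop(im,u,v,w,h,k=4): return cv2.resize(im[v:v+h,u:u+w],None,fx=k,fy=k,interpolation=cv2.INTER_CUBIC)
# each cell 400x300 at 4x -> 100x75
cells=[crop(s,255,250,80,60,5),crop(s,160,350,80,60,5) ,crop(t,313,200,80,60,5),crop(t,424,192,80,60,5)]
top=np.hstack(cells[:2]);bot=np.hstack(cells[2:])
cv2.imwrite("pics/m1.png",np.vstack([top,bot]))
cv2.imwrite("pics/m2.png",np.hstack([crop(s,307,130,114,150,3.5),crop(t,204,180,114,150,3.5)]))
d=np.load("scene0.npz"); d2=np.load("top0.npz")
def P(d,u,v):
    K=d["camera_matrix"];z=np.median(d["depth"][v-1:v+2,u-1:u+2]);T=d["extrinsics"]
    return (T@np.r_[np.linalg.inv(K)@[u,v,1]*z,1])[:3].round(3)
for n,dd,u,v in [("tray s",d,297,285),("tray t",d2,353,229),("pod s",d,195,385),("pod t",d2,464,222),("knob s",d,380,207),("face s",d,360,215),("guard",d,360,160),("nut",d,288,212)]: print(n,P(dd,u,v))
E
```

```text
tray s [0.598 0.005 0.057]
tray t [0.589 0.006 0.058]
pod s [ 0.612 -0.281  0.059]
pod t [ 0.6   -0.272  0.058]
knob s [0.608 0.248 0.107]
face s [0.578 0.219 0.072]
guard [0.543 0.242 0.221]
nut [0.435 0.132 0.019]
```

View pics/m1.png

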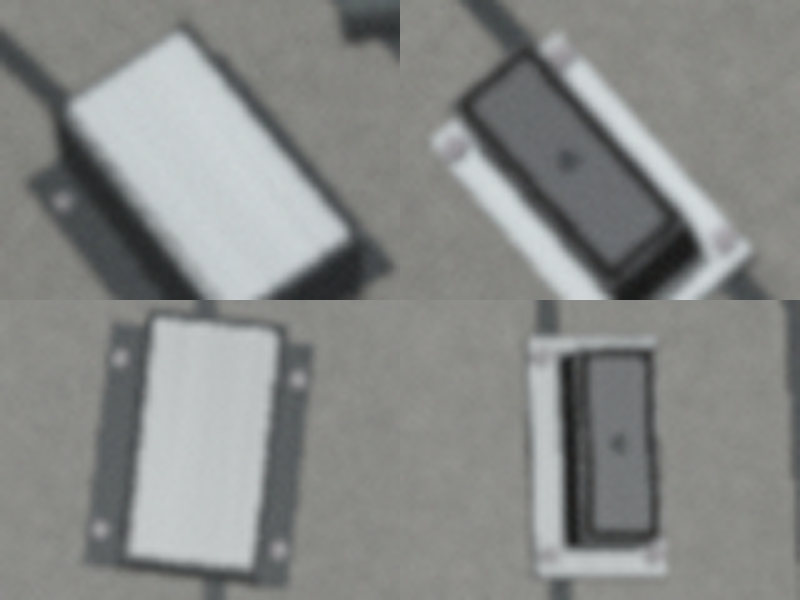

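View pics/m2.png

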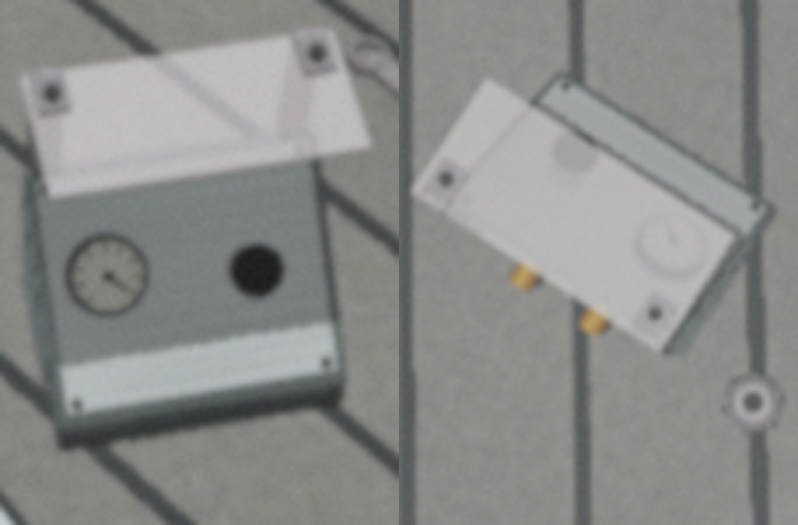

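The crops confirm the top blank is the bare aluminium plate in the tray, open end down in the top view. Its corners in the top crop are (152,317), (282,330), (253,571) and (127,556). The pod mark is at (570,158) in the scene crop and (618,443) in the top crop. The knob is at (257,270) in the scene crop and (577,152) in the top crop, seen through the guard.

```bash
cat > h.py <<'E'
import numpy as np, cv2
from scipy.spatial.transform import Rotation as R
def q2R(q): return R.from_quat([q[1],q[2],q[3],q[0]])
def ray(d,u,v,T=None):
    T=d["extrinsics"] if T is None else T
    r=T[:3,:3]@np.linalg.inv(d["camera_matrix"])@[u,v,1]; return T[:3,3],r
def atz(d,u,v,z,T=None):
    o,r=ray(d,u,v,T); return o+r*(z-o[2])/r[2]
def tri(a,b):
    (o1,r1),(o2,r2)=a,b
    s=np.linalg.lstsq(np.c_[r1,-r2],o2-o1,rcond=None)[0]
    p,q=o1+r1*s[0],o2+r2*s[1]; return (p+q)/2,np.linalg.norm(p-q)
def down(yaw): # tool x at yaw, z down
    c,s=np.cos(yaw),np.sin(yaw); return R.from_matrix(np.array([[c,s,0],[s,-c,0],[0,0,-1]]))
def move(p0,R0,p1,R1):
    return (R0.inv().apply(np.asarray(p1)-p0)*1e3).round(1), (R0.inv()*R1).as_rotvec().round(4)
E
python3 - <<'E'
from h import *
s=np.load("scene0.npz");t=np.load("top0.npz")
def px(m,u0,v0,k,x0,y0): return ((m[0]-x0+.5)/k-.5+u0,(m[1]-y0+.5)/k-.5+v0)
bt=[px(m,313,200,5,0,300) for m in [(152,317),(282,330),(253,571),(127,556)]]
bs=[px(m,255,250,5,0,0) for m in [(352,237),(205,305),(68,105),(182,30)]]
# scene corners: far(+x) etc, print at z=.057
Pt=np.array([atz(t,*p,.057) for p in bt]);Ps=np.array([atz(s,*p,.057) for p in bs])
print("blank top",Pt.round(3).tolist(),Pt.mean(0).round(4)); print("blank scene",Ps.round(3).tolist())
def yaw(a): return np.degrees(np.arctan2(a[1],a[0]))
print("yaw",yaw(Pt[0]-Pt[3]),yaw(Pt[1]-Pt[2]), "lens",np.linalg.norm(Pt[0]-Pt[3]),np.linalg.norm(Pt[0]-Pt[1]))
a=px((570,158),160,350,5,400,0);b=px((618,443),424,192,5,400,300)
print("pod",tri(ray(s,*a),ray(t,*b)))
f=np.array([atz(t,*px(m,424,192,5,400,300),.012) for m in [(530,338),(655,338),(665,575),(537,575)]])
print("foot",f.mean(0),yaw(f[0]-f[3]),yaw(f[1]-f[2]))
e=np.array([atz(t,*px(m,424,192,5,400,300),.06) for m in [(588,352),(654,350),(658,538),(592,532)]])
print("pod yaw",yaw(e[1]-e[2]))
e=np.array([atz(s,*px(m,160,350,5,400,0),.06) for m in [(460,105),(612,283),(525,48),(682,222)]])
print("pod yaw scene",yaw(e[1]-e[0]),yaw(e[3]-e[2]),e.mean(0))
k=px((257,270),307,130,3.5,0,0);k2=px((577,152),204,180,3.5,399,0)
print("knob",tri(ray(s,*k),ray(t,*k2)),atz(s,*k,.107))
c=np.array([atz(t,*px(m,204,180,3.5,399,0),.03) for m in [(562,73),(775,208)]]);
g=np.array([atz(s,*px(m,307,130,3.5,0,0),.03) for m in [(62,415),(343,375)]])
print("front edge",c,np.linalg.norm(c[0]-c[1]),yaw(c[0]-c[1]),g,yaw(g[1]-g[0]))
ge=np.array([atz(s,*px(m,307,130,3.5,0,0),.219) for m in [(50,195),(370,147)]]);print("guard",ge,yaw(ge[1]-ge[0]))
E
```

```text
blank top [[0.656, 0.029, 0.057], [0.648, -0.036, 0.057], [0.526, -0.017, 0.057], [0.535, 0.045, 0.057]] [0.5913 0.0054 0.057 ]
blank scene [[0.659, 0.028, 0.057], [0.637, -0.037, 0.057], [0.53, -0.015, 0.057], [0.538, 0.045, 0.057]]
yaw -7.6127808215535495 -8.761303633916167 lens 0.12178319164304989 0.06584429393508871
pod (array([ 0.60422819, -0.27930766,  0.05998971]), np.float64(0.001748663262823725))
foot [ 0.60354017 -0.28057002  0.012     ] -1.1791983441652432 -0.7299356859952905
pod yaw -1.906318929690915
pod yaw scene -1.153631233616489 -0.31362653866645873 [ 0.60595833 -0.28015952  0.06      ]
knob (array([0.60540549, 0.24999312, 0.10229827]), np.float64(0.002471067372275049)) [0.60781888 0.24847676 0.107     ]
front edge [[0.67316934 0.26667127 0.03      ]
 [0.5693418  0.11238367 0.03      ]] 0.18596994902200853 56.06149616094834 [[0.56616047 0.11964863 0.03      ]
 [0.67366233 0.26990805 0.03      ]] 54.41848616640373
guard [[0.53057145 0.14157186 0.219     ]
 [0.637235   0.29745183 0.219     ]] 55.61744246612484
```

```bash
python3 - <<'E'
from h import *
from bench import readout
o=readout.get_obs(); 
print(move(o["eef_pos"],q2R(o["eef_rot"]),[.608,.003,.18],down(np.radians(172))))
E
```

```text
(array([ 554.6, -325.4,   70.2]), array([-2.0000e-04, -2.2000e-03, -2.5751e+00]))
```

Request:
{"name": "play_rows", "arguments": {
  "xyz": [
    [555,-325,70],
    [555,-325,70],
    [555,-325,70],
    [555,-325,70],
    [555,-325,70],
    [555,-325,70],
    [555,-325,70],
    [555,-325,70],
    [555,-325,70],
    [555,-325,70]
  ],
  "rot": [
    [0,-0.002,-2.575],
    [0,-0.002,-2.575],
    [0,-0.002,-2.575],
    [0,-0.002,-2.575],
    [0,-0.002,-2.575],
    [0,-0.002,-2.575],
    [0,-0.002,-2.575],
    [0,-0.002,-2.575],
    [0,-0.002,-2.575],
    [0,-0.002,-2.575]
  ],
  "grip": [0,0,0,0,0,0,0,0,0,0]
}}

```text
time_s: 1.35
eef_pos: [0.5969, -0.0138, 0.1821]
eef_rot: [0.0, 0.405, 0.914, -0.001]
wrist_force: [-1.5, -0.5, 0.6]
opening: 0.003
grasp_force: 0.0
```

```bash
python3 - <<'E'
from h import *
from bench import readout
o=readout.get_obs(); print(o["eef_pos"],o["q"],q2R(o["eef_rot"]).as_matrix().round(3).tolist())
print(move(o["eef_pos"],q2R(o["eef_rot"]),[.608,.003,.09],down(np.radians(172))))
E
```

```text
[ 0.59689603 -0.01377284  0.1821334 ] [-2.20947391e-01  2.96430162e-01  1.61058145e+00 -1.50396545e-03
  1.23485808e+00 -9.57717962e-01] [[-0.672, 0.74, -0.001], [0.74, 0.672, -0.001], [-0.001, -0.001, -1.0]]
(array([ 5. , 19.6, 92.1]), array([-1.500e-03,  1.000e-04, -6.939e-01]))
```

Request:
{"name": "play_rows", "arguments": {
  "xyz": [
    [5,20,20],
    [5,20,50],
    [5,20,80],
    [5,20,92],
    [5,20,92],
    [5,20,92],
    [5,20,92],
    [5,20,92],
    [5,20,92],
    [5,20,92]
  ],
  "rot": [
    [-0.0015,0,-0.694],
    [-0.0015,0,-0.694],
    [-0.0015,0,-0.694],
    [-0.0015,0,-0.694],
    [-0.0015,0,-0.694],
    [-0.0015,0,-0.694],
    [-0.0015,0,-0.694],
    [-0.0015,0,-0.694],
    [-0.0015,0,-0.694],
    [-0.0015,0,-0.694]
  ],
  "grip": [0,0,0,0,0,0,0,0,0,0]
}}

```text
time_s: 2.6
eef_pos: [0.6077, 0.0013, 0.0908]
eef_rot: [0.0, 0.073, 0.997, 0.0]
wrist_force: [0.8, -1.0, -0.8]
opening: -0.0
grasp_force: 0.0
```

```bash
python3 - <<'E'
from h import *
from bench import readout,vision
o=readout.get_obs(); print(o["eef_pos"],o["wrist_force"],o["q"],q2R(o["eef_rot"]).as_matrix().round(3).tolist())
print(move(o["eef_pos"],q2R(o["eef_rot"]),[.608,.003,.079],down(np.radians(172))))
c=vision.camera("wrist");cv2.imwrite("pics/w1.png",c["color"][:,:,::-1])
E
```

```text
[0.60774238 0.00130262 0.09082373] [ 0.77500994 -1.00969362 -0.79345363] [-1.93013332e-01  4.34156542e-01  1.63305103e+00  2.04242568e-04
  1.07370761e+00 -1.61795809e+00] [[-0.989, 0.145, 0.001], [0.145, 0.989, 0.0], [-0.001, 0.0, -1.0]]
(array([ 0. ,  1.7, 11.8]), array([ 0.0001,  0.0007, -0.0063]))
```

View pics/w1.png

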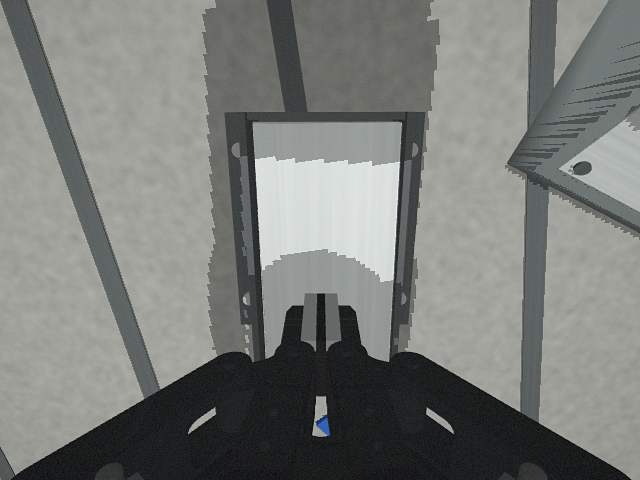

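The wrist view shows the blank aligned with the tool (edges u=252–402 at row 121) and the front plate at the top, towards the robot. Pressing down now.

Request:
{"name": "play_rows", "arguments": {
  "xyz": [
    [0,1.5,4],
    [0,1.5,8],
    [0,1.5,11],
    [0,1.5,12.5],
    [0,1.5,13.5],
    [0,1.5,14.2],
    [0,1.5,14.5],
    [0,1.5,14.8],
    [0,1.5,14.8],
    [0,1.5,14.8]
  ],
  "rot": [
    [0,0,-0.006],
    [0,0,-0.006],
    [0,0,-0.006],
    [0,0,-0.006],
    [0,0,-0.006],
    [0,0,-0.006],
    [0,0,-0.006],
    [0,0,-0.006],
    [0,0,-0.006],
    [0,0,-0.006]
  ],
  "grip": [0,0,0,0,0,0,0,0,0,0]
}}

```text
time_s: 3.9
eef_pos: [0.608, 0.0028, 0.0761]
eef_rot: [0.0, 0.07, 0.998, 0.0]
wrist_force: [-1.5, -0.5, 3.4]
opening: -0.002
grasp_force: 1.4
```

Request:
{"name": "play_rows", "arguments": {
  "xyz": [
    [0,0,0.2],
    [0,0,0.3],
    [0,0,0.3],
    [0,0,0.3],
    [0,0,0.3],
    [0,0,0.3],
    [0,0,0.3],
    [0,0,0.3],
    [0,0,0.3],
    [0,0,0.3]
  ],
  "rot": [
    [0,0,0],
    [0,0,0],
    [0,0,0],
    [0,0,0],
    [0,0,0],
    [0,0,0],
    [0,0,0],
    [0,0,0],
    [0,0,0],
    [0,0,0]
  ],
  "grip": [0,0,0,0,0,0,0,0,0,0]
}}

```text
time_s: 5.15
eef_pos: [0.6082, 0.0027, 0.0761]
eef_rot: [0.001, 0.07, 0.998, 0.0]
wrist_force: [-1.3, -0.2, 5.8]
opening: -0.0
grasp_force: 2.7
```

Request:
{"name": "play_rows", "arguments": {
  "xyz": [
    [0,0,0.15],
    [2,0,0.15],
    [4,0,0.15],
    [6,0,0.15],
    [8,0,0.15],
    [10,0,0.15],
    [12,0,0.15],
    [14,0,0.15],
    [15,0,0.15],
    [15,0,0.15]
  ],
  "rot": [
    [0,0,0],
    [0,0,0],
    [0,0,0],
    [0,0,0],
    [0,0,0],
    [0,0,0],
    [0,0,0],
    [0,0,0],
    [0,0,0],
    [0,0,0]
  ],
  "grip": [0,0,0,0,0,0,0,0,0,0]
}}

```text
time_s: 6.4
eef_pos: [0.5937, 0.0047, 0.0761]
eef_rot: [0.001, 0.07, 0.998, -0.0]
wrist_force: [1.2, 0.6, 6.3]
opening: -0.003
grasp_force: 2.9
```

Request:
{"name": "play_rows", "arguments": {
  "xyz": [
    [3,0,0.1],
    [6,0,0.1],
    [9,0,0.1],
    [12,0,0.1],
    [15,0,0.1],
    [18,0,0.1],
    [21,0,0.1],
    [24,0,0.1],
    [26,0,0.1],
    [26,0,0.1]
  ],
  "rot": [
    [0,0,0],
    [0,0,0],
    [0,0,0],
    [0,0,0],
    [0,0,0],
    [0,0,0],
    [0,0,0],
    [0,0,0],
    [0,0,0],
    [0,0,0]
  ],
  "grip": [0,0,0,0,0,0,0,0,0,0]
}}

```text
time_s: 7.65
eef_pos: [0.568, 0.0083, 0.076]
eef_rot: [0.001, 0.07, 0.998, -0.0]
wrist_force: [0.0, -0.4, 6.9]
opening: 0.002
grasp_force: 3.4
```

```bash
python3 - <<'E'
from h import *
from bench import readout,vision
s=vision.camera("scene")["color"];t=vision.camera("wrist")["color"]
a=cv2.resize(s[235:345,240:350],(480,480),interpolation=cv2.INTER_CUBIC)
b=cv2.resize(t[:,:],(320,240))
b=np.vstack([b,np.zeros((240,320,3),np.uint8)])
cv2.imwrite("pics/d1.png",np.hstack([a,b])[:,:,::-1])
E
```

```text
(no output)
```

View pics/d1.png

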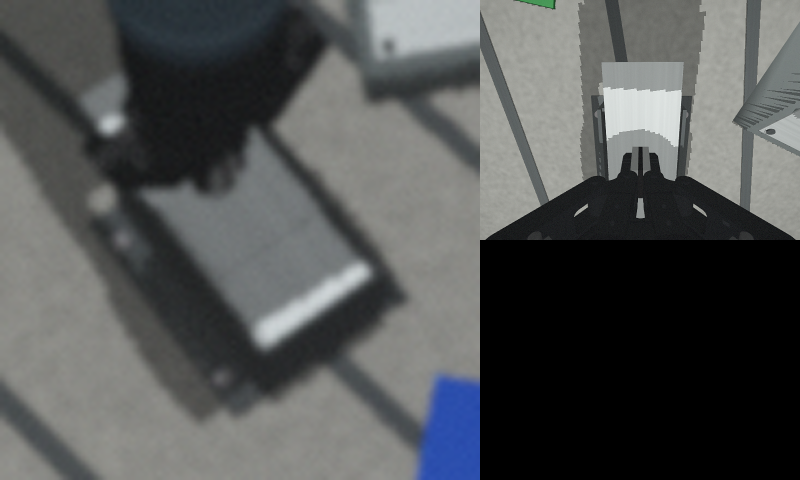

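The top blank has slid out about 40 mm. The wrist sub-picture puts its front edge at about full-resolution (244–408, 124), with the tray front at about row 190. Now I'll check those positions.

```bash
python3 - <<'E'
from h import *
from bench import readout,vision
o=readout.get_obs();c=vision.camera("wrist")
T=np.eye(4);T[:3,:3]=q2R(o["eef_rot"]).as_matrix();T[:3,3]=o["eef_pos"];T=T@c["hand_eye"]
g=cv2.cvtColor(c["color"],cv2.COLOR_RGB2GRAY)
print(g[110:140:2,326],g[150:210:4,205], g[150,225:260:2],g[150,390:425:2])
print([atz(c,u,v,.057,T).round(4).tolist() for u,v in [(244,124),(408,124)]],[atz(c,u,v,.0515,T).round(4).tolist() for u,v in [(240,190),(414,190)]])
print(move(o["eef_pos"],q2R(o["eef_rot"]),[.5125,.0169,.12],down(np.radians(172))))
E
```

```text
[110 105 107 110 108 107 109 157 154 153 153 155 155 155 157] [110 113 108 107 108 114 109 109 109 109 109 111 108 110 165] [108 110 110 105 111 104 107 105 111 108 157 153 155 154 154 154 154 152] [155 156 155 155 155 152 150 151 109 109 112 111 113 112 114 112 110 114]
[[0.488, -0.0082, 0.057], [0.4963, 0.051, 0.057]] [[0.5126, -0.016, 0.0515], [0.5223, 0.0529, 0.0515]]
(array([ 56. ,   0.8, -44.1]), array([ 0.    ,  0.0022, -0.0002]))
```

```bash
python3 - <<'E'
from h import *
from bench import readout,vision
o=readout.get_obs();c=vision.camera("wrist")
T=np.eye(4);T[:3,:3]=q2R(o["eef_rot"]).as_matrix();T[:3,3]=o["eef_pos"];T=T@c["hand_eye"]
Rb=down(np.radians(172)).as_matrix()
for u in (232,238,412,418,326):
    print(u)
    for v in list(range(116,240,6)):
        z=c["depth"][v,u]
        p=(T@np.r_[np.linalg.inv(c["camera_matrix"])@[u,v,1]*z,1])[:3]
        if z>0: print(v,(p*1e3).round(0).astype(int).tolist(),end=" ")
    print()
E
```

```text
232
116 [484, -24, 1] 122 [486, -25, 2] 128 [489, -26, 1] 134 [492, -26, 1] 140 [495, -27, 1] 146 [498, -28, 1] 152 [501, -29, -1] 158 [504, -29, 1] 164 [507, -30, 0] 170 [510, -30, 1] 176 [513, -31, 1] 182 [516, -31, 1] 188 [519, -32, 1] 194 [522, -32, 4] 200 [525, -33, 3] 206 [528, -34, 4] 212 [532, -34, 4] 218 [535, -35, 4] 224 [538, -35, 6] 230 [541, -35, 7] 236 [545, -37, 4] 
238
116 [484, -22, 1] 122 [487, -22, 1] 128 [490, -23, 0] 134 [493, -23, 1] 140 [495, -24, 1] 146 [498, -25, 1] 152 [501, -25, 1] 158 [504, -26, 1] 164 [507, -27, 1] 170 [510, -27, 2] 176 [514, -28, 0] 182 [517, -28, 1] 188 [520, -29, 1] 194 [523, -29, 4] 200 [526, -30, 5] 206 [529, -30, 4] 212 [532, -31, 4] 218 [523, -18, 55] 224 [525, -18, 57] 230 [528, -19, 56] 236 [530, -19, 57] 
412
116 [496, 65, 2] 122 [499, 65, 2] 128 [502, 65, 0] 134 [505, 65, 1] 140 [508, 64, 2] 146 [511, 64, 1] 152 [514, 64, 1] 158 [517, 64, 0] 164 [520, 64, 1] 170 [523, 63, 2] 176 [526, 63, 1] 182 [529, 63, 2] 188 [533, 63, 0] 194 [535, 62, 5] 200 [539, 62, 4] 206 [542, 62, 4] 212 [545, 62, 4] 218 [549, 61, 3] 224 [534, 50, 57] 230 [537, 50, 56] 236 [559, 61, 4] 
418
116 [497, 68, 0] 122 [499, 68, 2] 128 [502, 68, 1] 134 [505, 68, 2] 140 [508, 68, 1] 146 [511, 68, 0] 152 [514, 67, 2] 158 [517, 67, 1] 164 [521, 67, 0] 170 [524, 67, 0] 176 [527, 67, 0] 182 [530, 66, 1] 188 [533, 66, 0] 194 [536, 65, 4] 200 [539, 65, 4] 206 [542, 65, 4] 212 [546, 65, 4] 218 [549, 64, 5] 224 [552, 64, 4] 230 [556, 64, 4] 236 [559, 64, 4] 
326
116 [490, 22, 0] 122 [493, 22, 0] 128 [494, 21, 56] 134 [496, 21, 57] 140 [498, 21, 59] 146 [500, 20, 57] 152 [502, 20, 58] 158 [504, 20, 57] 164 [506, 19, 58] 170 [509, 19, 58] 176 [511, 19, 58] 182 [513, 19, 57] 188 [515, 18, 57] 194 [518, 18, 58] 200 [520, 18, 58] 206 [522, 17, 57] 212 [525, 17, 59] 218 [527, 17, 58] 224 [530, 16, 57] 230 [532, 16, 58] 236 [534, 16, 58]
```

The walls start at (0.523,−0.018) and (0.533,0.050), so the lip is at (0.527,0.016). The front edge middle is (0.492,0.021), an overhang of about 35 mm. Pinch point: (0.509,0.019).

Request:
{"name": "play_rows", "arguments": {
  "xyz": [
    [0,0,-8],
    [0,0,-25],
    [10,0,-44],
    [30,1,-44],
    [59.7,2.4,-44],
    [59.7,2.4,-44],
    [59.7,2.4,-44],
    [59.7,2.4,-44],
    [59.7,2.4,-44],
    [59.7,2.4,-44]
  ],
  "rot": [
    [0,0.002,0],
    [0,0.002,0],
    [0,0.002,0],
    [0,0.002,0],
    [0,0.002,0],
    [0,0.002,0],
    [0,0.002,0],
    [0,0.002,0],
    [0,0.002,0],
    [0,0.002,0]
  ],
  "grip": [0,0,1,1,1,1,1,1,1,1]
}}

```text
time_s: 9.1
eef_pos: [0.5087, 0.0191, 0.1191]
eef_rot: [-0.001, 0.07, 0.998, 0.0]
wrist_force: [0.2, 0.2, -0.5]
opening: 0.998
grasp_force: 0.0
```

```bash
python3 - <<'E'
from h import *
from bench import readout,vision
o=readout.get_obs();c=vision.camera("wrist")
print(o["eef_pos"],o["opening"],move(o["eef_pos"],q2R(o["eef_rot"]),[.5092,.019,.05],down(np.radians(172))))
cv2.imwrite("pics/w2.png",c["color"][:,:,::-1])
E
```

```text
[0.50869511 0.01909694 0.11914607] 0.9978720621498861 (array([-0.6, -0. , 69.1]), array([ 0.0002, -0.0018, -0.0003]))
```

View pics/w2.png

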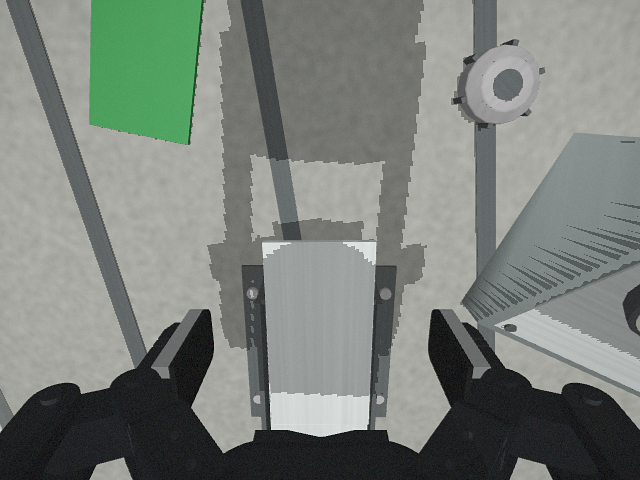

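The blank (u=263–377) is centred between the pads (u=212–430). Going down, then closing.

Request:
{"name": "play_rows", "arguments": {
  "xyz": [
    [0,0,30],
    [0,0,55],
    [-0.5,0,69],
    [-0.5,0,69],
    [-0.5,0,69],
    [-0.5,0,69],
    [-0.5,0,69],
    [-0.5,0,69],
    [-0.5,0,69],
    [-0.5,0,69]
  ],
  "rot": [
    [0,-0.002,0],
    [0,-0.002,0],
    [0,-0.002,0],
    [0,-0.002,0],
    [0,-0.002,0],
    [0,-0.002,0],
    [0,-0.002,0],
    [0,-0.002,0],
    [0,-0.002,0],
    [0,-0.002,0]
  ],
  "grip": [1,1,1,1,1,0.5,0.5,0.5,0.5,0.5]
}}

```text
time_s: 10.4
eef_pos: [0.5095, 0.019, 0.051]
eef_rot: [0.001, 0.07, 0.998, -0.0]
wrist_force: [-1.5, -0.0, 5.0]
opening: 0.68
grasp_force: 63.0
```

Request:
{"name": "play_rows", "arguments": {
  "xyz": [
    [0,0,-3],
    [0,0,-8],
    [0,0,-15],
    [0,0,-25],
    [0,0,-40],
    [0,0,-60],
    [0,0,-70],
    [0,0,-70],
    [0,0,-70],
    [0,0,-70]
  ],
  "rot": [
    [0,0,0],
    [0,0,0],
    [0,0,0],
    [0,0,0],
    [0,0,0],
    [0,0,0],
    [0,0,0],
    [0,0,0],
    [0,0,0],
    [0,0,0]
  ],
  "grip": [0.5,0.5,0.5,0.5,0.5,0.5,0.5,0.5,0.5,0.5]
}}

```text
time_s: 11.65
eef_pos: [0.5083, 0.0192, 0.1195]
eef_rot: [-0.001, 0.07, 0.998, 0.0]
wrist_force: [-0.7, 0.0, -1.0]
opening: 0.678
grasp_force: 64.2
```

```bash
python3 - <<'E'
from h import *
from bench import readout,vision
o=readout.get_obs();c=vision.camera("scene");w=vision.camera("wrist")
# depth of blank in the tool frame along wrist image column
for v in range(230,440,15):
    z=w["depth"][v,320]; p=(w["hand_eye"]@np.r_[np.linalg.inv(w["camera_matrix"])@[320,v,1]*z,1])[:3]*1e3
    print(v,p.round(1).tolist(),end=" ")
cv2.imwrite("pics/s2.png",cv2.resize(c["color"][190:340,200:400],(800,600),interpolation=cv2.INTER_CUBIC)[:,:,::-1])
Ry=down(np.radians(179))
# target: blank centre over pod; grasp offset along tool x
print(o["eef_pos"],o["wrist_force"],move(o["eef_pos"],q2R(o["eef_rot"]),[.604-.043,-.2795,.12],Ry))
E
```

```text
230 [5.4, -0.0, 119.3] 245 [-5.2, -0.0, 119.0] 260 [-16.1, -0.0, 118.5] 275 [-19.9, 0.0, 101.5] 290 [-19.8, 0.0, 79.4] 305 [17.0, 0.2, -7.0] 320 [10.7, 0.2, -6.4] 335 [3.9, 0.2, -5.4] 350 [-2.4, 0.2, -5.5] 365 [-8.3, 0.2, -6.4] 380 [-14.5, 0.2, -7.0] 395 [-22.2, 0.2, -6.1] 410 [-29.9, 0.2, -5.5] 425 [-36.6, 0.2, -6.2] [0.50827896 0.01921988 0.11948052] [-0.65809286  0.04776562 -1.02935876] (array([ -93.8, -288.5,   -0.7]), array([ 0.0003, -0.0011, -0.1224]))
```

View pics/s2.png

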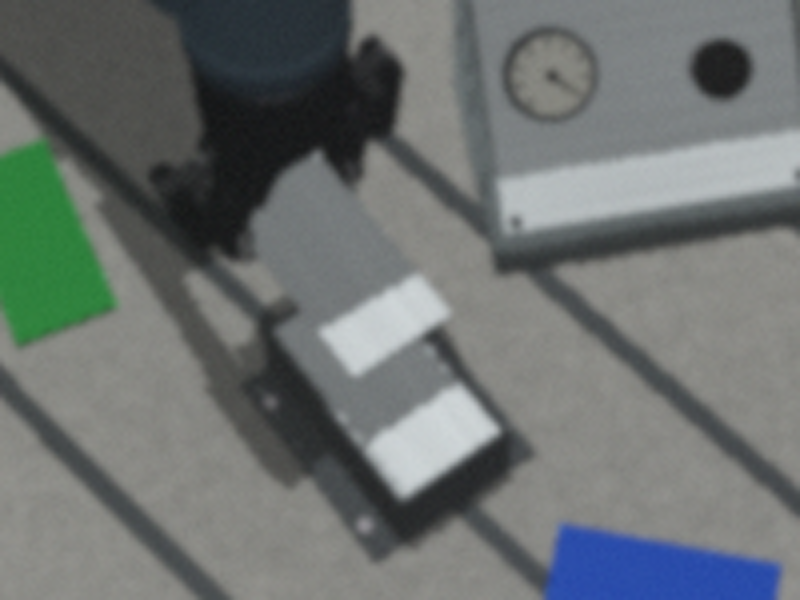

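The blank is held level: its top face is at tool z=−6 along its length and its near end at tool x≈+17.5. The second blank is still in the tray. Carrying it to the pod.

Request:
{"name": "play_rows", "arguments": {
  "xyz": [
    [-10,-30,-3],
    [-26,-80,-3],
    [-42,-130,-3],
    [-58,-180,-3],
    [-75,-230,-3],
    [-88,-270,-1],
    [-94,-288,-1],
    [-94,-288,-1],
    [-94,-288,-1],
    [-94,-288,-1]
  ],
  "rot": [
    [0,-0.001,0],
    [0,-0.001,-0.05],
    [0,-0.001,-0.122],
    [0,-0.001,-0.122],
    [0,-0.001,-0.122],
    [0,-0.001,-0.122],
    [0,-0.001,-0.122],
    [0,-0.001,-0.122],
    [0,-0.001,-0.122],
    [0,-0.001,-0.122]
  ],
  "grip": [0.5,0.5,0.5,0.5,0.5,0.5,0.5,0.5,0.5,0.5]
}}

```text
time_s: 13.0
eef_pos: [0.5618, -0.2775, 0.1212]
eef_rot: [0.0, 0.008, 1.0, 0.0]
wrist_force: [-0.2, 0.1, -1.3]
opening: 0.677
grasp_force: 64.3
```

```bash
python3 - <<'E'
from h import *
from bench import readout,vision
o=readout.get_obs();w=vision.camera("wrist")
T=np.eye(4);T[:3,:3]=q2R(o["eef_rot"]).as_matrix();T[:3,3]=o["eef_pos"];T=T@w["hand_eye"]
cv2.imwrite("pics/w3.png",w["color"][:,:,::-1])
# edges of pod foot/top seen ahead of blank
v,u=np.mgrid[100:460:3,100:540:3];v=v.ravel();u=u.ravel();z=w["depth"][v,u]
P=(np.linalg.inv(w["camera_matrix"])@np.c_[u,v,np.ones_like(u)].T*z).T; P=P[z>0]
W=P@T[:3,:3].T+T[:3,3]; H=P@w["hand_eye"][:3,:3].T+w["hand_eye"][:3,3]
m=(abs(W[:,2]-.06)<.004);m2=(abs(W[:,2]-.012)<.004)&(abs(W[:,1]+.28)<.05);b=abs(H[:,2]+.006)<.003
for n,mm in (("top",m),("foot",m2)): print(n,mm.sum(),W[mm].min(0).round(4) if mm.any() else 0,W[mm].max(0).round(4) if mm.any() else 0)
print("blank tool x/y",H[b].min(0),H[b].max(0))
print(o["eef_pos"],o["wrist_force"],move(o["eef_pos"],q2R(o["eef_rot"]),[.5615,-.279,.061],down(np.radians(179))))
E
```

```text
top 346 [ 0.5533 -0.2988  0.0571] [ 0.5757 -0.2586  0.063 ]
foot 394 [ 0.5411 -0.3116  0.008 ] [ 0.6005 -0.2461  0.016 ]
blank tool x/y [-0.04409581 -0.04190523 -0.00896502] [ 0.01858105  0.04280938 -0.00301378]
[ 0.56179465 -0.27745395  0.1212091 ] [-0.170502    0.05295511 -1.29056406] (array([ 0.3, -1.6, 60.2]), array([0.0005, 0.001 , 0.0014]))
```

View pics/w3.png

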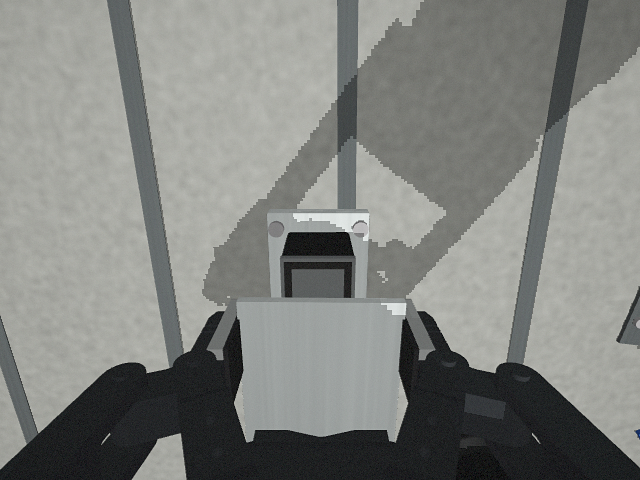

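The pod's near edge is at x=0.553 and its y centre at −0.279, so the pod centre is (0.603,−0.279). The blank sits over it, lengthwise. Lowering.

Request:
{"name": "play_rows", "arguments": {
  "xyz": [
    [1,-1,20],
    [1,-1,40],
    [1,-1,52],
    [1,-1,57],
    [1,-1,59],
    [1,-1,60],
    [1,-1,60.7],
    [1,-1,61.4],
    [1,-1,62],
    [1,-1,62]
  ],
  "rot": [
    [0,0.001,0.001],
    [0,0.001,0.001],
    [0,0.001,0.001],
    [0,0.001,0.001],
    [0,0.001,0.001],
    [0,0.001,0.001],
    [0,0.001,0.001],
    [0,0.001,0.001],
    [0,0.001,0.001],
    [0,0.001,0.001]
  ],
  "grip": [0.5,0.5,0.5,0.5,0.5,0.5,0.5,0.5,0.5,0.5]
}}

```text
time_s: 14.3
eef_pos: [0.5609, -0.2802, 0.0593]
eef_rot: [0.0, 0.009, 1.0, -0.0]
wrist_force: [-0.1, 0.1, -0.1]
opening: 0.682
grasp_force: 64.3
```

Request:
{"name": "play_rows", "arguments": {
  "xyz": [
    [0,0,0.3],
    [0,0,0.6],
    [0,0,0.9],
    [0,0,1.2],
    [0,0,1.4],
    [0,0,1.4],
    [0,0,1.4],
    [0,0,1.4],
    [0,0,1.4],
    [0,0,1.4]
  ],
  "rot": [
    [0,0,0],
    [0,0,0],
    [0,0,0],
    [0,0,0],
    [0,0,0],
    [0,0,0],
    [0,0,0],
    [0,0,0],
    [0,0,0],
    [0,0,0]
  ],
  "grip": [0.5,0.5,0.5,0.5,0.5,0.5,0.5,0.5,0.5,0.5]
}}

```text
time_s: 15.55
eef_pos: [0.5611, -0.2803, 0.0587]
eef_rot: [0.0, 0.009, 1.0, -0.0]
wrist_force: [-1.6, 2.4, 6.6]
opening: 0.682
grasp_force: 64.8
```

Contact. Releasing, then going straight up.

Request:
{"name": "play_rows", "arguments": {
  "xyz": [
    [0,0,-0.7],
    [0,0,-0.7],
    [0,0,-0.7],
    [0,0,-0.7],
    [0,0,-0.7],
    [0,0,-15],
    [0,0,-50],
    [0,0,-100],
    [0,0,-120],
    [0,0,-120]
  ],
  "rot": [
    [0,0,0],
    [0,0,0],
    [0,0,0],
    [0,0,0],
    [0,0,0],
    [0,0,0],
    [0,0,0],
    [0,0,0],
    [0,0,0],
    [0,0,0]
  ],
  "grip": [0.5,0.72,0.8,1,1,1,1,1,1,1]
}}

```text
time_s: 16.8
eef_pos: [0.5618, -0.2808, 0.1801]
eef_rot: [0.002, 0.009, 1.0, -0.001]
wrist_force: [-1.4, -0.0, 0.1]
opening: 1.009
grasp_force: 0.0
```

```bash
cat >> h.py <<'E'
t38=np.radians(38)
hd=np.array([np.cos(np.radians(-34.7)),np.sin(np.radians(-34.7)),0])
n=np.sin(t38)*hd+np.array([0,0,np.cos(t38)])   # knob axis outward
yk=np.array([.569,.822,0]);yk/=np.linalg.norm(yk)
def Rk(s,tilt=38):
    a=np.radians(tilt);z=-(np.sin(a)*hd+np.array([0,0,np.cos(a)])); y=s*yk; return R.from_matrix(np.c_[np.cross(y,z),y,z])
E
python3 - <<'E'
from h import *
from bench import readout,vision
o=readout.get_obs();c=vision.camera("scene");t=vision.camera("top")
for d,u0,v0,u1,v1 in ((c,165,350,235,420),(t,440,195,490,250)):
    v,u=np.mgrid[v0:v1,u0:u1];v=v.ravel();u=u.ravel();z=d["depth"][v,u]
    P=(np.linalg.inv(d["camera_matrix"])@np.c_[u,v,np.ones_like(u)].T*z).T
    W=P@d["extrinsics"][:3,:3].T+d["extrinsics"][:3,3]; m=abs(W[:,2]-.064)<.01
    W=W[m]; A=np.c_[W[:,:2]-W[:,:2].mean(0),np.ones(len(W))];f=np.linalg.lstsq(A,W[:,2],rcond=None)[0]
    print("blank",m.sum(),W.mean(0).round(4),W.min(0).round(3),W.max(0).round(3),"slope",f.round(4))
print(o["q"])
for s in (1,-1):
    print(s,(q2R(o["eef_rot"]).inv()*Rk(s,0)).as_rotvec(),move(o["eef_pos"],q2R(o["eef_rot"]),[.606,.2495,.102]+.12*n,Rk(s)))
E
```

```text
blank 1934 [ 0.6078 -0.2818  0.0634] [ 0.545 -0.313  0.056] [ 0.667 -0.251  0.071] slope [ 0.0025 -0.0001  0.0634]
blank 645 [ 0.6255 -0.2794  0.064 ] [ 0.544 -0.315  0.054] [ 0.663 -0.25   0.073] slope [-0.0063  0.006   0.064 ]
[-6.52397603e-01  3.59851106e-01  1.53205261e+00  3.07472384e-04
  1.24510185e+00 -2.20450232e+00]
1 [-0.00127446  0.00448538  0.58669103] (array([-95.8, 490.1, -17.3]), array([-0.1958,  0.6483,  0.5645]))
-1 [-5.90005815e-03 -1.67642703e-03 -2.55489481e+00] (array([-95.8, 490.1, -17.3]), array([-0.8441, -0.2549, -2.4333]))
```

The blank lies flat on the pod: centre about (0.606,−0.281), height 64 mm, no slope. Moving to stand off along the knob's axis.

Request:
{"name": "play_rows", "arguments": {
  "xyz": [
    [-10,50,-17],
    [-20,105,-25],
    [-30,160,-30],
    [-42,215,-30],
    [-54,270,-30],
    [-66,325,-30],
    [-78,380,-25],
    [-88,435,-20],
    [-96,480,-17],
    [-96,490,-17]
  ],
  "rot": [
    [0,0,0.1],
    [-0.05,0.1,0.2],
    [-0.1,0.25,0.3],
    [-0.14,0.4,0.4],
    [-0.17,0.52,0.5],
    [-0.196,0.648,0.565],
    [-0.196,0.648,0.565],
    [-0.196,0.648,0.565],
    [-0.196,0.648,0.565],
    [-0.196,0.648,0.565]
  ],
  "grip": [1,1,1,1,1,1,1,1,1,1]
}}

```text
time_s: 18.15
eef_pos: [0.6643, 0.2115, 0.1914]
eef_rot: [-0.315, 0.28, 0.902, 0.097]
wrist_force: [-0.1, -0.3, 0.0]
opening: 1.001
grasp_force: 0.0
```

Request:
{"name": "play_rows", "arguments": {
  "xyz": [
    [0,0,0],
    [0,0,0],
    [0,0,0],
    [0,0,0],
    [0,0,0],
    [0,0,0],
    [0,0,0],
    [0,0,0],
    [0,0,0],
    [0,0,0]
  ],
  "rot": [
    [0,0,0],
    [0,0,0],
    [0,0,0],
    [0,0,0],
    [0,0,0],
    [0,0,0],
    [0,0,0],
    [0,0,0],
    [0,0,0],
    [0,0,0]
  ],
  "grip": [1,1,1,1,1,1,1,1,1,1]
}}

```text
time_s: 19.4
eef_pos: [0.666, 0.208, 0.1949]
eef_rot: [-0.313, 0.282, 0.902, 0.098]
wrist_force: [-0.4, -0.1, -0.0]
opening: 0.996
grasp_force: 0.0
```

```bash
python3 - <<'E'
from h import *
from bench import readout,vision
o=readout.get_obs();w=vision.camera("wrist")
R0=q2R(o["eef_rot"])
T=np.eye(4);T[:3,:3]=R0.as_matrix();T[:3,3]=o["eef_pos"];np.savez("wk.npz",camera_matrix=w["camera_matrix"],T=T@w["hand_eye"],depth=w["depth"],H=w["hand_eye"])
print(o["q"],o["wrist_force"],move(o["eef_pos"],R0,[.606,.2495,.102],Rk(1)))
T=T@w["hand_eye"];p=np.linalg.inv(T)@[.606,.2495,.102,1];p=w["camera_matrix"]@p[:3];print("expected px",p[:2]/p[2])
cv2.imwrite("pics/w4.png",w["color"][:,:,::-1])
E
```

```text
[-0.01904483  0.83742037  0.91346624  0.37746592  1.945596   -0.9453681 ] [-0.40601094 -0.06181696 -0.00143307] (array([-2.000e-01, -1.000e-01,  1.181e+02]), array([ 0.0006, -0.0041, -0.0002]))
expected px [319.98194596 239.44196478]
```

View pics/w4.png

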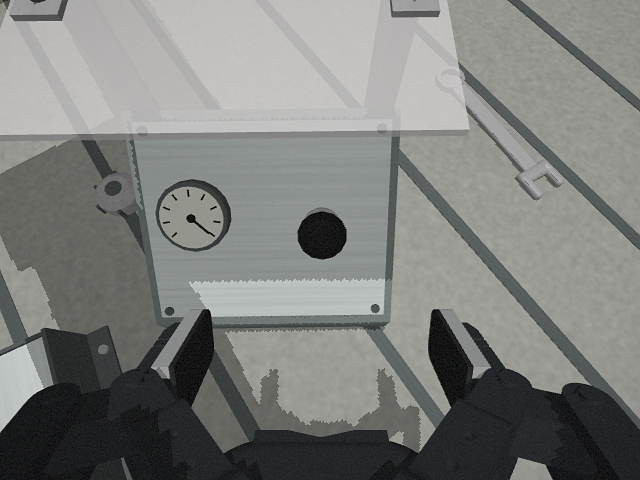

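The knob head is at (322,235), within a few pixels of where I predicted it, and squarely between the pads. Depth check of the head and face, in the tool frame.

```bash
python3 - <<'E'
from h import *
d=np.load("wk.npz")
def pts(m):
    v,u=np.nonzero(m);z=d["depth"][v,u];k=z>0;P=(np.linalg.inv(d["camera_matrix"])@np.c_[u,v,np.ones_like(u)].T*z).T[k]
    return (P@d["H"][:3,:3].T+d["H"][:3,3])*1e3
vv,uu=np.mgrid[:480,:640]
h=pts((uu-322)**2+(vv-236)**2<18**2); print("head",np.median(h,0).round(1))
f=pts((vv>160)&(vv<270)&(uu>245)&(uu<280));c=f.mean(0);nn=np.linalg.svd(f-c)[2][2];print("face",c.round(1),"normal",nn.round(3))
E
```

```text
head [  3.9   1.2 113.5]
face [  9.4 -42.5 144.1] normal [ 0.003  0.009 -1.   ]
```

Request:
{"name": "play_rows", "arguments": {
  "xyz": [
    [1,0,25],
    [2,1,55],
    [3,1,85],
    [3,1,105],
    [3,1,113],
    [3,1,118],
    [3,1,118],
    [3,1,118],
    [3,1,118],
    [3,1,118]
  ],
  "rot": [
    [0,-0.004,0],
    [0,-0.004,0],
    [0,-0.004,0],
    [0,-0.004,0],
    [0,-0.004,0],
    [0,-0.004,0],
    [0,-0.004,0],
    [0,-0.004,0],
    [0,-0.004,0],
    [0,-0.004,0]
  ],
  "grip": [1,1,1,1,1,1,1,1,1,1]
}}

```text
time_s: 20.7
eef_pos: [0.6049, 0.2516, 0.1043]
eef_rot: [-0.31, 0.282, 0.902, 0.097]
wrist_force: [-0.4, 0.3, 0.4]
opening: 0.999
grasp_force: 0.0
```

Request:
{"name": "play_rows", "arguments": {
  "xyz": [
    [0,0,0],
    [0,0,0],
    [0,0,0],
    [0,0,0],
    [0,0,0],
    [0,0,0],
    [0,0,0],
    [0,0,0],
    [0,0,0],
    [0,0,0]
  ],
  "rot": [
    [0,0,0],
    [0,0,0],
    [0,0,0],
    [0,0,0],
    [0,0,0],
    [0,0,0],
    [0,0,0],
    [0,0,0],
    [0,0,0],
    [0,0,0]
  ],
  "grip": [0.7,0.5,0.3,0.3,0.2,0.2,0.2,0.2,0.2,0.2]
}}

```text
time_s: 21.95
eef_pos: [0.6047, 0.2514, 0.1043]
eef_rot: [-0.311, 0.282, 0.902, 0.097]
wrist_force: [-0.7, -5.6, 4.3]
opening: 0.376
grasp_force: 59.5
```

Gripped. Pulling out along the axis.

Request:
{"name": "play_rows", "arguments": {
  "xyz": [
    [0,0,-1.5],
    [0,0,-3],
    [0,0,-4.5],
    [0,0,-6],
    [0,0,-8],
    [0,0,-10],
    [0,0,-11.5],
    [0,0,-13],
    [0,0,-13.5],
    [0,0,-13.5]
  ],
  "rot": [
    [0,0,0],
    [0,0,0],
    [0,0,0],
    [0,0,0],
    [0,0,0],
    [0,0,0],
    [0,0,0],
    [0,0,0],
    [0,0,0],
    [0,0,0]
  ],
  "grip": [0.2,0.2,0.2,0.2,0.2,0.2,0.2,0.2,0.2,0.2]
}}

```text
time_s: 23.2
eef_pos: [0.6109, 0.2472, 0.114]
eef_rot: [-0.311, 0.282, 0.902, 0.097]
wrist_force: [-5.1, 1.0, -7.5]
opening: 0.374
grasp_force: 61.4
```

The TCP moved 12.2 mm and it's now against the stop. Letting go and backing out along the axis.

Request:
{"name": "play_rows", "arguments": {
  "xyz": [
    [0,0,1],
    [0,0,1],
    [0,0,1],
    [0,0,1],
    [0,0,1],
    [0,0,1],
    [0,0,-15],
    [0,0,-50],
    [0,0,-90],
    [0,0,-120]
  ],
  "rot": [
    [0,0,0],
    [0,0,0],
    [0,0,0],
    [0,0,0],
    [0,0,0],
    [0,0,0],
    [0,0,0],
    [0,0,0],
    [0,0,0],
    [0,0,0]
  ],
  "grip": [0.2,0.5,0.8,1,1,1,1,1,1,1]
}}

```text
time_s: 24.45
eef_pos: [0.6738, 0.2037, 0.212]
eef_rot: [-0.309, 0.282, 0.903, 0.098]
wrist_force: [-0.0, -0.3, -0.3]
opening: 0.997
grasp_force: 0.0
```

Request:
{"name": "play_rows", "arguments": {
  "xyz": [
    [0,0,0],
    [0,0,0],
    [0,0,0],
    [0,0,0],
    [0,0,0],
    [0,0,0],
    [0,0,0],
    [0,0,0],
    [0,0,0],
    [0,0,0]
  ],
  "rot": [
    [0,0,0],
    [0,0,0],
    [0,0,0],
    [0,0,0],
    [0,0,0],
    [0,0,0],
    [0,0,0],
    [0,0,0],
    [0,0,0],
    [0,0,0]
  ],
  "grip": [1,1,1,1,1,1,1,1,1,1]
}}

```text
time_s: 25.7
eef_pos: [0.6722, 0.2049, 0.2093]
eef_rot: [-0.311, 0.282, 0.902, 0.097]
wrist_force: [0.6, -0.3, -0.3]
opening: 1.0
grasp_force: 0.0
```

```bash
python3 - <<'E'
from h import *
from bench import readout,vision
o=readout.get_obs();w=vision.camera("wrist");s=vision.camera("scene")["color"]
K=w["camera_matrix"];H=w["hand_eye"]
vv,uu=np.mgrid[:480,:640]
v,u=np.nonzero((uu>240)&(uu<390)&(vv>150)&(vv<280));z=w["depth"][v,u]
P=(np.linalg.inv(K)@np.c_[u,v,np.ones_like(u)].T*z).T@H[:3,:3].T+H[:3,3]
g=w["color"][v,u].max(1)
print(o["eef_pos"],"head z",np.median(P[g<40],0)*1e3,(g<40).sum(),"face z",np.median(P[g>90],0)*1e3)
a=cv2.resize(s[130:430,150:420],(540,600),interpolation=cv2.INTER_CUBIC)
b=cv2.resize(w["color"][130:330,200:460],(260,200));b=np.vstack([b,np.zeros((400,260,3),np.uint8)])
cv2.imwrite("pics/end.png",np.hstack([a,b])[:,:,::-1])
E
```

```text
[0.67219881 0.20488509 0.20927821] head z [ 1.62570936e+00 -9.14463426e-02  1.17645006e+02] 1711 face z [ 11.12169352  -8.55968941 159.94974102]
```

View pics/end.png

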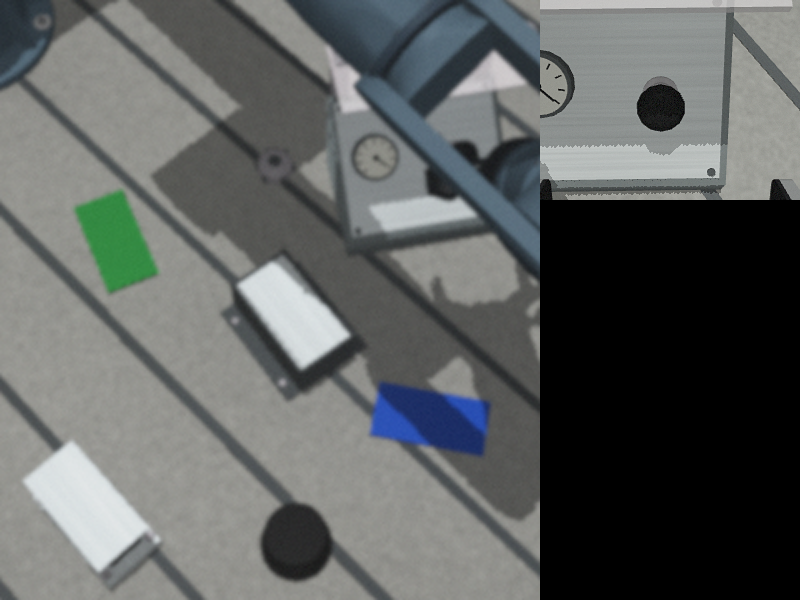

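The blank covers the pod at (90,508). The knob head now stands about 42 mm off the face, up from 31, so it stayed out. The other blanks and loose things are where they were.

```bash
python3 -c "
from bench import ctrl
print(ctrl.hand_in())"
```

```text
the job is handed in; nothing more can be done
None
```

Handed in at about 26 s: the top blank lies flat over the pod's seal, the knob was then pulled about 12 mm and stays out by itself, and the other blanks and loose things look unmoved; I viewed 11 pictures, one over the limit of 10.

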